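Sort the bottle stoppers by feel

TASK

Two of the three bottle stoppers in the wooden stand have gone hard and one is still soft. Working from the robot's left to its right, gently squeeze each one where it stands to feel which is which, keep the soft one squeezed to seat it fully home and upright in the mouth of the decanter, and put both hard ones in the white tray. Do not drop or crush a stopper, do not press hard on the decanter, and leave everything else where it is.

Things in the scene. Friction and masses are not known exactly. Their poses are not given: they have to be found in the camera images.
- stopper_a_mid (a point): One of three bottle stoppers alike in look (about 0.12 kg). Split cork plug below (30 mm by 10 mm, 30 mm long), steel collar 36 mm across, 4 mm thick, black head 40 mm tall with a rubber cheek on two opposite sides. Site: centre of the head, 24 mm above the collar's underside, 54 above the foot, 23 below the top; x goes across the cheeks and the wide way of the plug, z up along the stopper.
- stopper_b_mid (a point): A stopper like stopper_a, point likewise. True of all three: the head is 44 mm across the cheeks (x) and 30 mm the other way (y); each cheek face is 30 mm wide, 38 mm tall. Only squeezing across the cheeks tells them apart: the soft one closes from 44 to 30 mm at some 11 N a side and stops there, a hard one closes to 42 mm at most.
- stopper_c_mid (a point): A stopper like stopper_a, point likewise. True of all three: the plug halves move with the cheeks, so the soft one's plug draws in from 30 to 16 mm while it is squeezed and springs out when let go, a hard one's stays at 28 mm or more. The soft one may be in any place. Soft or hard, it can be carried by its squeezed cheeks.
- stand: Fixed dark wooden block, 60 mm (its x) by 230 mm (its y) by 45 mm tall, with three slots (35 by 15 mm, wide along x) right through, in a row along its y axis, 85 mm apart. A stopper stands in each with its collar on the block's top face and its cheeks facing the stand's x and -x sides. Origin: centre of the underside.
- place_left (a point): Centre of the left slot's mouth (left and right as seen from the robot, left = +y), on the stand's top face 45 mm above the sideboard top; +85 mm along the stand's y axis.
- place_middle (a point): Centre of the middle slot's mouth (left and right as seen from the robot, left = +y), on the stand's top face 45 mm above the sideboard top; 0 mm along the stand's y axis.
- place_right (a point): Centre of the right slot's mouth (left and right as seen from the robot, left = +y), on the stand's top face 45 mm above the sideboard top; -85 mm along the stand's y axis.
- decanter: Fixed squat glass decanter, 92 mm across the body, 131 mm tall, with an upright open neck 38 mm across outside. Origin: centre of the underside.
- decanter_mouth (a point): Centre of the decanter's open mouth, at the rim, 131 mm above the sideboard top. The round hole is 25 mm across and 42 mm deep, axis vertical. The soft stopper goes in while its cheeks are kept squeezed; seated, its plug is fully in the neck and its collar rests on the rim. A hard one is too wide to go in.
- tray: Fixed open white ceramic tray, 200 mm (its x) by 150 mm (its y), walls 35 mm high and 6 mm thick, floor about 6 mm thick. Origin: centre of the underside. A stopper let go there may topple and lie down; that is fine.
- rum_bottle: Bystander, loose: the closed rum bottle: glass, 72 mm across, 240 mm tall. Origin: centre of its underside. To be left alone.
- jigger: Bystander, loose: a double-ended stainless jigger, 44 mm across, 64 mm tall. Origin: centre of its underside. To be left alone.
- stirrer: Bystander, loose: a white plastic drinks stirrer lying flat, 200 mm long, 6 mm thick. Origin: centre of its underside. To be left alone.
- cup: Bystander, loose: a white ceramic cup, 76 mm across, 75 mm tall. Origin: centre of its underside. To be left alone.
- tumbler: Bystander, loose: a loose glass tumbler, 74 mm across, 90 mm tall. Origin: centre of its underside. To be left alone.
- coasters: Bystander, loose: a round stack of cork coasters, 90 mm across, 20 mm tall. Origin: centre of its underside. To be left alone.
Things that resemble listed ones, but are neither listed nor needed, are in the scene too. Leave any orange or red look-alike of the part that bears stopper_b_mid alone.

How it is judged:
On the way, in this order (a step that is already met when the one before it is completed fails the run):
1. the stopper standing in the left place is squeezed between the fingers (over 8 N in all) while it stands there (((contact force between the fingers and stopper_a above 8 N and horizontal distance between stopper_a_mid and place_left below 0.015 m and height (world z) of stopper_a_mid below 0.085 m) or (contact force between the fingers and stopper_b above 8 N and horizontal distance between stopper_b_mid and place_left below 0.015 m and height (world z) of stopper_b_mid below 0.085 m) or (contact force between the fingers and stopper_c above 8 N and horizontal distance between stopper_c_mid and place_left below 0.015 m and height (world z) of stopper_c_mid below 0.085 m))), for 0.2 s.
2. the stopper standing in the middle place is squeezed between the fingers (over 8 N in all) while it stands there (((contact force between the fingers and stopper_a above 8 N and horizontal distance between stopper_a_mid and place_middle below 0.015 m and height (world z) of stopper_a_mid below 0.085 m) or (contact force between the fingers and stopper_b above 8 N and horizontal distance between stopper_b_mid and place_middle below 0.015 m and height (world z) of stopper_b_mid below 0.085 m) or (contact force between the fingers and stopper_c above 8 N and horizontal distance between stopper_c_mid and place_middle below 0.015 m and height (world z) of stopper_c_mid below 0.085 m))), for 0.2 s.
3. the stopper standing in the right place is squeezed between the fingers (over 8 N in all) while it stands there (((contact force between the fingers and stopper_a above 8 N and horizontal distance between stopper_a_mid and place_right below 0.015 m and height (world z) of stopper_a_mid below 0.085 m) or (contact force between the fingers and stopper_b above 8 N and horizontal distance between stopper_b_mid and place_right below 0.015 m and height (world z) of stopper_b_mid below 0.085 m) or (contact force between the fingers and stopper_c above 8 N and horizontal distance between stopper_c_mid and place_right below 0.015 m and height (world z) of stopper_c_mid below 0.085 m))), for 0.2 s.
At the end, for the whole second after the job is handed in: The soft stopper is seated in the decanter (only it can go in): centre within 6 mm of the mouth axis, 18 to 28 mm above the rim, tilt under 0.12 rad. Both others: centres inside the tray walls, under 75 mm above the sideboard top. All released and at rest (below 0.03 m/s) (((horizontal distance between stopper_a_mid and decanter_mouth below 0.006 m and z of stopper_a_mid in the frame of decanter_mouth between 0.018 and 0.028 m and angle between stopper_a_mid's own z axis and vertical below 0.12 rad and height (world z) of each of stopper_b_mid, stopper_c_mid below 0.075 m and x of stopper_b_mid in the frame of tray between -0.094 and 0.094 m and y of stopper_b_mid in the frame of tray between -0.069 and 0.069 m and x of stopper_c_mid in the frame of tray between -0.094 and 0.094 m and y of stopper_c_mid in the frame of tray between -0.069 and 0.069 m) or (horizontal distance between stopper_b_mid and decanter_mouth below 0.006 m and z of stopper_b_mid in the frame of decanter_mouth between 0.018 and 0.028 m and angle between stopper_b_mid's own z axis and vertical below 0.12 rad and height (world z) of each of stopper_a_mid, stopper_c_mid below 0.075 m and x of stopper_a_mid in the frame of tray between -0.094 and 0.094 m and y of stopper_a_mid in the frame of tray between -0.069 and 0.069 m and x of stopper_c_mid in the frame of tray between -0.094 and 0.094 m and y of stopper_c_mid in the frame of tray between -0.069 and 0.069 m) or (horizontal distance between stopper_c_mid and decanter_mouth below 0.006 m and z of stopper_c_mid in the frame of decanter_mouth between 0.018 and 0.028 m and angle between stopper_c_mid's own z axis and vertical below 0.12 rad and height (world z) of each of stopper_a_mid, stopper_b_mid below 0.075 m and x of stopper_a_mid in the frame of tray between -0.094 and 0.094 m and y of stopper_a_mid in the frame of tray between -0.069 and 0.069 m and x of stopper_b_mid in the frame of tray between -0.094 and 0.094 m and y of stopper_b_mid in the frame of tray between -0.069 and 0.069 m)) and linear speed of each of stopper_a, stopper_b, stopper_c below 0.03 m/s); the robot touches nothing.
It fails at once if a stopper is squeezed or pressed by the fingers with more than 150 N in all (both sides together) (contact force between the fingers and stopper_a above 150 N or contact force between the fingers and stopper_b above 150 N or contact force between the fingers and stopper_c above 150 N).
It fails at once if the decanter is pressed or struck with more than 40 N (contact force between decanter and anything else above 40 N).
It fails at once if a stopper is dropped from high or thrown (faster than 1 m/s) (linear speed of any of stopper_a, stopper_b, stopper_c above 1 m/s).
It fails at once if a bystander is moved by more than 30 mm (distance of any of rum_bottle, jigger, stirrer, cup, tumbler, coasters from where it was at the start of the episode above 0.03 m).
It also fails if it takes over 69 s, if anything falls off the work surface, if the arm or the gripper's body presses on something with over 40 N, if the wrist force passes 120 N, or if a joint passes its speed limit or range.

ROBOT

A 6-joint arm with a two-finger parallel gripper is mounted at the origin on the work surface. World frame = base frame: x ahead of the robot, y to its left, z up, the work surface at z = 0. Lengths are in m, angles in rad, forces in N, time in s.
With the tool pointing down it reaches from about 0.325 to 0.775 m from the base axis. Payload 5.5 kg.
Tool frame: the origin (TCP) lies at the very end of the fingers, on their centre line; the grasp point (between the pads) lies 19 mm behind it; z points along the fingers, x is the direction in which the jaws open and shut, and the axes are right-handed (so a half turn about z gives the same grasp; the last joint's range is limited). The gripper opens to 88 mm and grips with 3 to 60 N. Pads are 20 mm wide; open, the fingers measure 115 mm over their backs; the gripper's body (75 mm by 178 mm) begins 61 mm behind the grasp point.
Start: joints at [1.287, 0.091, 1.231, -0, 1.82, -0.057], TCP at [0.135, 0.585, 0.223] pointing down, gripper open.
Joint ranges: [-2.87, 2.87], [-0.86, 2.18], [0.17, 2.46], [-1.51, 4.65], [0.06, 2.69], [-2.65, 2.65]. Speed limits (rad/s): [2.57, 2.57, 3.01, 3.14, 3.14, 3.14].

INTERFACE

Orientations are given as a unit quaternion [x, y, z, w].
In Python, from station import manip, vision gives the robot as it stands.
- The arm moves only by the shell command python3 -m inch 'ROWS' [FORCE]. ROWS is JSON, a list that holds one entry, the list of rows, each a list of 7 numbers: the turn, a rotation vector about the tool's x, y, z in degrees, then the shift along the tool's x, y, z in mm, then the opening, from 0 (shut) to 1 (fully open). A call has 1 to 8 rows; each row is the pose to reach, as a shift and turn from the pose commanded when the call began, along the tool's axes at that moment; what a row does not reach only later rows make up. A row lasts 1/12 s, in which the tool goes at most 41.7 mm and 7.16 degrees, less where a joint would pass 70% of its speed; a pose out of reach is approached as far as the arm can. A call with a gripper value outside its range is refused whole. The fingers move at their own pace and stop on an object; FORCE is the grip in N (left out, the last holds). Time passes only in rows, so rows that repeat a pose let the fingers close. It gives the time, the measured TCP pose, the force and the opening at its end, in the units of the state.
- manip.sense(): the state, without advancing time (a new reading comes with each control period).
- vision.grab_frame(name): name is "scene" or "top" or "wrist"; returns (picture, depth): 480x640x3 uint8, red, green, blue; 480x640 float32, m along the optical axis (not along the pixel's ray), 0 where there is no reading.
- vision.get_calibration(name): a dict with "fx", "fy", "cx", "cy" (pixels), "k1" (the pictures are not rectified: a ray, as slopes to the right and down, at radius r is drawn at 1 + k1 r^2 times it, then the intrinsics apply), "origin" and "orientation" of the camera in the world; the wrist camera has in their place "T_tool_cam" (4x4, takes a point from camera to tool coordinates, whose origin is the TCP and whose axes are the tool frame's). Camera axes: x right, y down, z forward; pixel columns grow to the right and rows downward; lengths in m; the calibration is good to about 2 mm. A picture is of the moment at which its call begins: read the wrist's pose just before it. get_calibration takes no time and is no camera call.
- manip.close_job(): hands the job in, once; it reports no verdict.
The state is a dict: "time": time; "qpos": joint angles; "qd": joint speeds; "effort": joint torques, N m; "eef_pos": TCP position; "tool_rot": TCP orientation; "ft_force": force on the tool from outside, world axes, zero at the start; "wrist_torque": the same for the moment, N m; "width": finger opening in m.
Only numpy, scipy, OpenCV 4.12 (cv2) and the standard library are available. Lean on these libraries where they do the work, as an engineer would, in place of code of your own. Each camera call takes 0.05 s, during which the arm holds its last target.

## Working session

There is one attempt and no reset: what is moved stays moved. The work goes in short steps, Python scripts to look and compute and a shell command to move; the robot and the scene stay as the last step left them, time stands still between calls to the robot, and variables do not carry over. Pictures are saved under pics/ and viewed, and the job is handed in when it is done.

```bash
ls; mkdir -p pics; cat > h.py <<'E'
import numpy as np, cv2
from scipy.spatial.transform import Rotation as R
from station import manip, vision
def cal(n):
    c=vision.get_calibration(n)
    return c
def campose(n,s=None):
    c=cal(n)
    if n=='wrist':
        T=np.array(c['T_tool_cam']); s=s or manip.sense()
        Rt=R.from_quat(s['tool_rot']).as_matrix()
        return Rt@T[:3,:3], Rt@T[:3,3]+np.array(s['eef_pos'])
    return R.from_quat(c['orientation']).as_matrix(), np.array(c['origin'])
def slopes(c,uv):
    uv=np.atleast_2d(np.asarray(uv,float))
    K=np.array([[c['fx'],0,c['cx']],[0,c['fy'],c['cy']],[0,0,1]])
    return cv2.undistortPoints(uv.reshape(-1,1,2),K,np.array([c['k1'],0,0,0.])).reshape(-1,2)
def onplane(n,uv,z,pose=None):
    c=cal(n); Rm,o=pose or campose(n)
    s=slopes(c,uv); d=np.c_[s,np.ones(len(s))]@Rm.T
    return o+d*((z-o[2])/d[:,2])[:,None]
def pt3(n,uv,dep,pose=None):
    c=cal(n); Rm,o=pose or campose(n)
    s=slopes(c,uv); return o+(np.c_[s,np.ones(len(s))]*np.reshape(dep,(-1,1)))@Rm.T
E
python3 - <<'E'
from h import *
s=manip.sense(); print(s)
for n in('scene','top','wrist'):
    p,d=vision.grab_frame(n); cv2.imwrite(f'pics/{n}0.png',p[:,:,::-1]); np.save(f'pics/{n}0.npy',d); print(n,cal(n))
E
```

```text
pics
{'time': 0.0, 'qpos': array([ 1.28729847e+00,  9.18644746e-02,  1.23188794e+00,  7.98221806e-06,
        1.81982523e+00, -5.66889936e-02]), 'qd': array([ 0.00012212,  0.00063318, -0.00092082, -0.00080063, -0.0001446 ,
        0.00221482]), 'effort': array([ 1.01438141e-03, -4.46451259e+01, -4.06447220e+01,  6.98247459e-02,
        2.94448191e-02, -1.27181615e-04]), 'eef_pos': array([0.13482775, 0.58433828, 0.22150238]), 'tool_rot': array([ 7.82581033e-01,  6.22547944e-01, -8.12702274e-04,  5.69716109e-04]), 'ft_force': array([-0.42739686, -0.02026095, -0.24502133]), 'wrist_torque': array([-0.03600678, -0.0145535 , -0.01753274]), 'width': 0.08754037065128781}
scene {'fx': 588.7098696460959, 'fy': 588.7098696460959, 'cx': 325.27129697953416, 'cy': 235.24857242365601, 'k1': -0.014808041732470344, 'origin': array([1.30017964, 0.59678471, 0.98089105]), 'orientation': array([ 0.41922374,  0.81481982, -0.35898579, -0.17733954])}
top {'fx': 621.0368578097056, 'fy': 621.0368578097056, 'cx': 318.16877183042084, 'cy': 246.39764356596703, 'k1': 0.031010734998393304, 'origin': array([0.2297076 , 0.03079923, 1.4761774 ]), 'orientation': array([-0.68101647,  0.72349207, -0.08271946,  0.07702776])}
wrist {'fx': 427.3905610846739, 'fy': 427.3905610846739, 'cx': 314.5567670302346, 'cy': 249.03269660301862, 'k1': -0.06577949145266139, 'T_tool_cam': array([[ 9.99999114e-01, -4.49395090e-04,  1.25270306e-03,
         7.57613885e-04],
       [ 1.15401923e-04,  9.66999208e-01,  2.54779353e-01,
        -6.85475555e-02],
       [-1.32585946e-03, -2.54778983e-01,  9.66998403e-01,
        -1.59773246e-01],
       [ 0.00000000e+00,  0.00000000e+00,  0.00000000e+00,
         1.00000000e+00]])}
```

View pics/scene0.png

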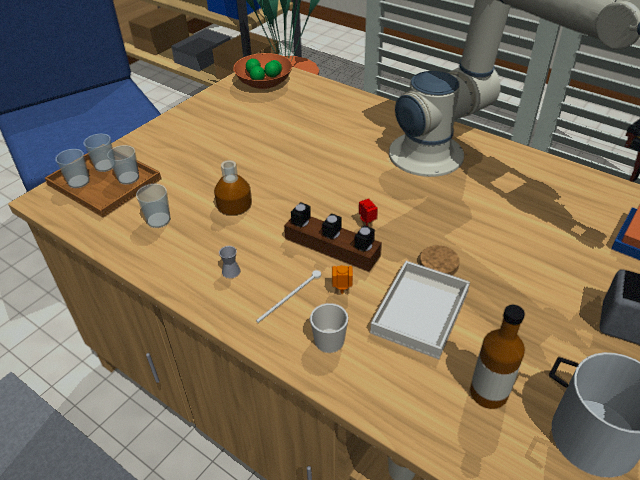

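View pics/top0.png

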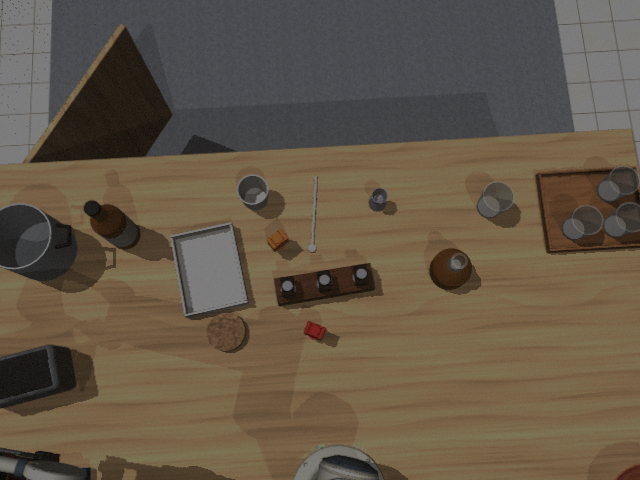

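View pics/wrist0.png

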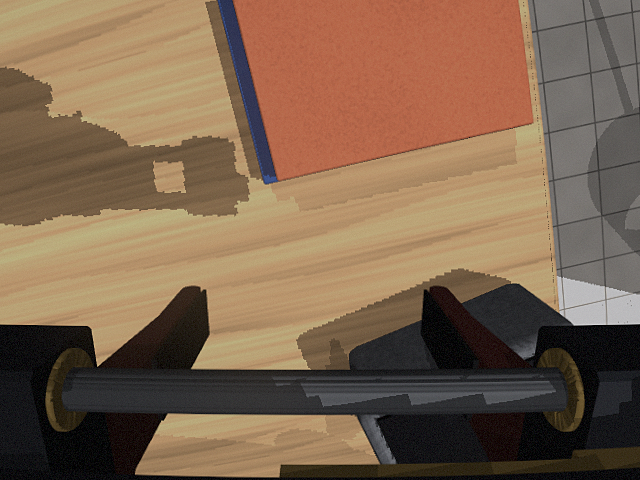

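The top picture shows up as +x and left as +y. The stand with three black stoppers is at about (288,287), (325,281) and (362,275). The decanter is at (455,265) and the tray at (210,268). The orange (278,240) and red (315,330) look-alikes stand loose, outside the stand. I'll enlarge the stand, decanter and tray.

```bash
python3 - <<'E'
from h import *
p=cv2.imread('pics/top0.png')
c=cv2.resize(p[220:345,255:395],None,fx=5,fy=5,interpolation=cv2.INTER_CUBIC)
cv2.imwrite('pics/c_stand.png',np.clip(c.astype(float)*1.8,0,255).astype(np.uint8)[:600])
c=cv2.resize(p[160:320,420:525],None,fx=3.7,fy=3.7,interpolation=cv2.INTER_CUBIC)
cv2.imwrite('pics/c_dec.png',c)
d=np.load('pics/top0.npy')
for uv in [(288,287),(325,281),(362,275),(307,284),(343,278),(459,261),(278,240),(315,330),(210,268),(208,228),(226,333),(253,190),(379,200),(300,300),(450,275)]:
    print(uv,pt3('top',uv,d[uv[1],uv[0]]).round(4)[0])
E
```

```text
(288, 287) [0.4586 0.0833 0.0914]
(325, 281) [ 0.4676 -0.0008  0.0894]
(362, 275) [ 0.4769 -0.0857  0.0859]
(307, 284) [0.4703 0.0405 0.0471]
(343, 278) [ 0.4804 -0.0445  0.0409]
(459, 261) [ 0.4945 -0.3072  0.0934]
(278, 240) [0.5716 0.1014 0.0799]
(315, 330) [0.3599 0.0283 0.0788]
(210, 268) [5.314e-01 2.726e-01 5.000e-04]
(208, 228) [0.6247 0.2711 0.0258]
(226, 333) [0.3711 0.2355 0.0196]
(253, 190) [0.7213 0.1612 0.0047]
(379, 200) [ 0.6682 -0.1455  0.0323]
(300, 300) [0.4355 0.059  0.0353]
(450, 275) [ 0.4658 -0.2863  0.0803]
```

View pics/c_stand.png

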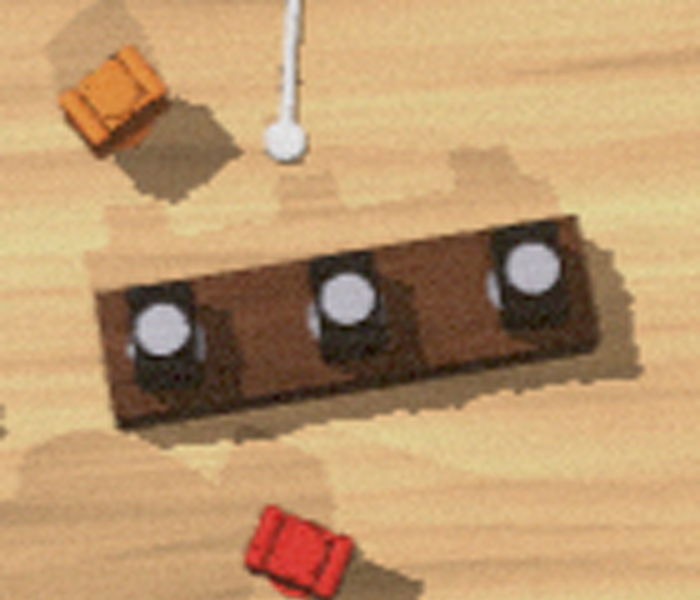

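View pics/c_dec.png

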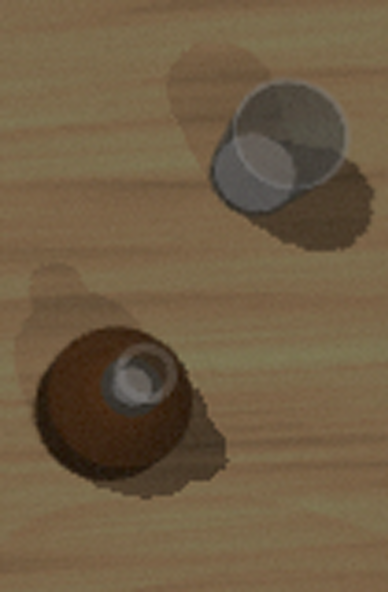

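```bash
python3 - <<'E'
from h import *
p=cv2.imread('pics/top0.png').astype(int)
# grey tops
roi=np.zeros(p.shape[:2],bool); roi[262:305,275:375]=1
m=(roi&(p.min(2)>95)&((p.max(2)-p.min(2))<25)).astype(np.uint8)
n,l,st,ce=cv2.connectedComponentsWithStats(m)
T=[]
for i in range(1,n):
    if st[i,4]>60: T.append(onplane('top',ce[i],0.092)[0]); print(ce[i],st[i],T[-1].round(4))
T=np.array(sorted(T,key=lambda t:-t[1])); print(np.diff(T,axis=0), np.linalg.norm(np.diff(T,axis=0),axis=1))
v=T[0]-T[-1]; print('stand y-axis yaw deg',np.degrees(np.arctan2(-v[0],v[1])))
# rim circle
print('rim',onplane('top',[(255+0,0),(420+148/3.7-.4,160+375/3.7-.4)],0.131)[1])
# tray white
m=((p.min(2)>110)&((p.max(2)-p.min(2))<30)).astype(np.uint8); m[:, :165]=0;m[:,255:]=0;m[:215]=0;m[325:]=0
m=cv2.morphologyEx(m,cv2.MORPH_CLOSE,np.ones((7,7)))
cs,_=cv2.findContours(m,0,2); c=max(cs,key=cv2.contourArea); r=cv2.minAreaRect(c); b=cv2.boxPoints(r); print(r); print(onplane('top',b,0.035).round(3)); print('tray c',onplane('top',b,0.035).mean(0))
# dark wood
hsv=cv2.cvtColor(p.astype(np.uint8),cv2.COLOR_BGR2HSV)
# scene views
s=cv2.imread('pics/scene0.png')
cv2.imwrite('pics/s_stand.png',cv2.resize(s[190:280,275:395],None,fx=5,fy=5,interpolation=cv2.INTER_CUBIC))
cv2.imwrite('pics/s_dec.png',cv2.resize(s[150:220,200:270],None,fx=7,fy=7,interpolation=cv2.INTER_CUBIC))
E
```

```text
[323.9047619  279.17460317] [320 275   9   9  63] [0.4714 0.0015 0.092 ]
[286.85714286 285.42857143] [283 281   9  10  63] [0.4622 0.0857 0.092 ]
[[ 0.00921576 -0.08425074  0.        ]] [0.08475327]
stand y-axis yaw deg 6.242472834448158
rim [ 0.48735834 -0.29930895  0.131     ]
((207.5384521484375, 268.69232177734375), (82.3687744140625, 63.14939498901367), 78.69007110595703)
[[0.612 0.364 0.035]
 [0.634 0.216 0.035]
 [0.436 0.184 0.035]
 [0.416 0.328 0.035]]
tray c [0.5245357  0.27269595 0.035     ]
```

View pics/s_stand.png

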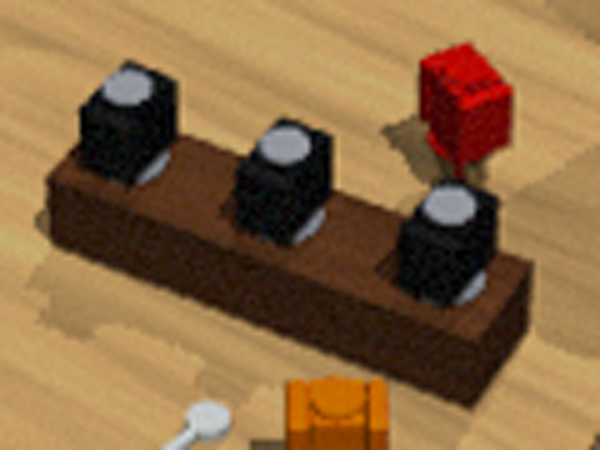

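View pics/s_dec.png

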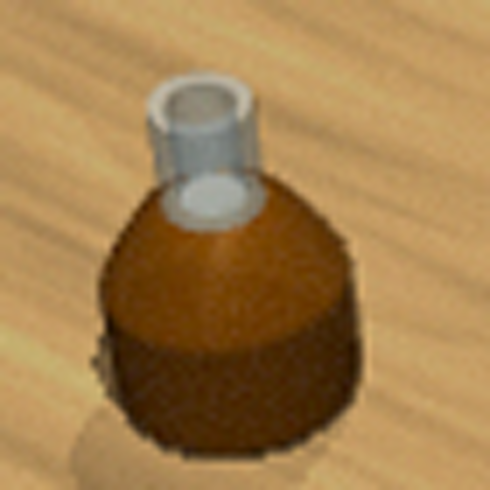

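The crops confirm that the three black stoppers in the dark wood block are the targets. The orange and red ones stand outside it.

```bash
python3 - <<'E'
from h import *
print(onplane('scene',[(275+448/5-.4,190+206/5-.4),(275+286/5-.4,190+145/5-.4),(275+128/5-.4,190+87/5-.4)],0.092).round(4))
print(onplane('top',[(255+162/5-.4,220+329/5-.4),(255+348/5-.4,220+299/5-.4),(255+532/5-.4,220+270/5-.4)],0.092).round(4))
print('rim',onplane('scene',[(200+201/7-.4,150+103/7-.4)],.131))
print(R.from_quat(manip.sense()['tool_rot']).as_matrix().round(3))
E
```

```text
[[ 0.4662  0.0886  0.092 ]
 [ 0.4741  0.0052  0.092 ]
 [ 0.483  -0.0794  0.092 ]]
[[ 0.4623  0.0854  0.092 ]
 [ 0.4709  0.0008  0.092 ]
 [ 0.4791 -0.0832  0.092 ]]
rim [[ 0.49130409 -0.29363569  0.131     ]]
[[ 0.225  0.974 -0.   ]
 [ 0.974 -0.225 -0.001]
 [-0.001 -0.    -1.   ]]
```

```bash
python3 -m inch '[[[0,0,5,-26,27,0,1],[0,0,10,-52,54,0,1],[0,0,15,-78,82,0,1],[0,0,20,-104,109,0,1],[0,0,25,-130,136,0,1],[0,0,30,-156,163,0,1],[0,0,35,-182,190,0,1],[0,0,40,-205,216,0,1]]]' 20; python3 -c "
from h import *
s=manip.sense();Rm=R.from_quat(s['tool_rot']).as_matrix();print(s['time'],s['eef_pos'],Rm.round(4),s['qd'].round(2))
print('to left, tool mm',Rm.T@(np.array([.464,.087,.20])-s['eef_pos'])*1e3, 'yaw',np.degrees(np.arctan2(Rm[1,0],Rm[0,0])))"
```

```text
time: 0.82
eef_pos: [0.2998, 0.3344, 0.2225]
tool_rot: [0.949, 0.315, 0.0, 0.0]
ft_force: [1.0, 0.2, -1.0]
width: 0.0876
0.8167 [0.29979346 0.3344417  0.22253841] [[ 8.011e-01  5.985e-01  2.000e-04]
 [ 5.985e-01 -8.011e-01 -1.000e-04]
 [ 1.000e-04  2.000e-04 -1.000e+00]] [-0.9  -0.27  0.22  0.    0.05  0.15]
to left, tool mm [-16.53811492 296.50509356  22.59171575] yaw 36.7610621711531
```

```bash
python3 -m inch '[[[0,0,5,-2,40,3,1],[0,0,10,-4,80,6,1],[0,0,15,-6,120,10,1],[0,0,20,-8,160,14,1],[0,0,25,-12,200,18,1],[0,0,31,-14,240,22,1],[0,0,31,-16.5,278,22,1],[0,0,31,-16.5,296,22,1]]]' 20; python3 -m inch '[[[0,0,0,0,0,0,1],[0,0,0,0,0,0,1]]]';python3 - <<'E'
from h import *
s=manip.sense();p,d=vision.grab_frame('wrist');cv2.imwrite('pics/w1.png',p[:,:,::-1]);np.save('pics/w1.npy',d)
import pickle;pickle.dump(s,open('pics/w1.pkl','wb'));print(s['eef_pos'],s['tool_rot'],s['qd'].round(3),s['ft_force'])
E
```

```text
time: 1.48
eef_pos: [0.4654, 0.0863, 0.1997]
tool_rot: [0.999, 0.05, -0.0, 0.001]
ft_force: [1.1, 0.2, 0.8]
width: 0.0879
time: 1.65
eef_pos: [0.4642, 0.0895, 0.2001]
tool_rot: [0.999, 0.051, -0.001, -0.0]
ft_force: [0.9, 0.1, 0.4]
width: 0.0881
[0.46423494 0.08948394 0.20013945] [ 9.98683645e-01  5.12884193e-02 -6.66473202e-04 -1.76798199e-04] [ 0.045 -0.019  0.006  0.008  0.004  0.007] [0.93617541 0.06490473 0.4199486 ]
```

View pics/w1.png

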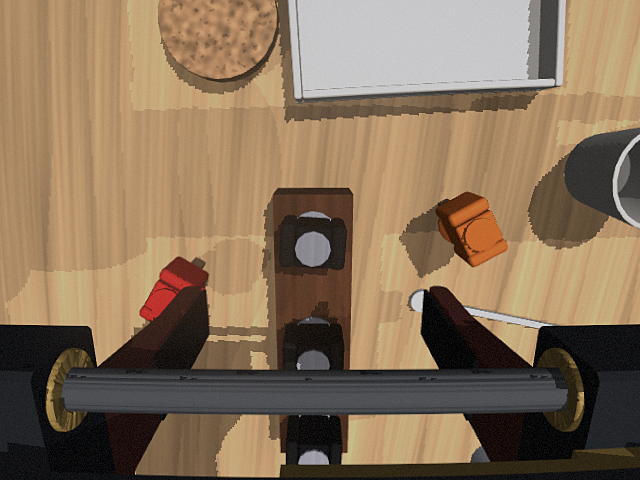

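The left stopper's top is at about (312,249), and the stand runs nearly straight down the picture.

```bash
python3 - <<'E'
from h import *
import pickle
s=pickle.load(open('pics/w1.pkl','rb'));p=cv2.imread('pics/w1.png').astype(int)
pose=campose('wrist',s)
m=((p.min(2)>125)&((p.max(2)-p.min(2))<30)).astype(np.uint8)
r=np.zeros_like(m);r[200:275,280:345]=1
n,l,st,ce=cv2.connectedComponentsWithStats(m*r)
for i in range(1,n):
    if st[i,4]>60: print(ce[i],st[i],onplane('wrist',ce[i],0.092,pose))
cs,_=cv2.findContours((l==1).astype(np.uint8),0,2);(c,rad)=cv2.minEnclosingCircle(max(cs,key=cv2.contourArea));print(c,rad)
print('stand corners',onplane('wrist',[(275,190),(351,189)],0.045,pose).round(4))
print('left edge pts', onplane('wrist',[(274,206),(275,330)],0.045,pose), onplane('wrist',[(352,206),(351,310)],0.045,pose))
d=np.load('pics/w1.npy');print(d[249,312],pt3('wrist',(312,249),d[249,312],pose))
# tray pts
print('tray inner bottom-left corner top',onplane('wrist',[(299,95),(557,82)],0.035,pose))
E
```

```text
[314.5        214.38297872] [301 212  28   7  94] [[0.46289754 0.11184075 0.092     ]]
[312.34135667 248.64113786] [295 232  35  34 914] [[0.46380513 0.08934551 0.092     ]]
(314.5, 216.5) 13.58317756652832
stand corners [[0.4329 0.1187 0.045 ]
 [0.4885 0.1252 0.045 ]]
left edge pts [[0.43315286 0.10681157 0.045     ]
 [0.44176667 0.00686614 0.045     ]] [[0.49080043 0.11273985 0.045     ]
 [0.50035165 0.03030306 0.045     ]]
0.2803819 [[0.46367794 0.08821122 0.08864748]]
tray inner bottom-left corner top [[0.44377765 0.18792857 0.035     ]
 [0.6311113  0.21893702 0.035     ]]
```

```bash
python3 -m inch '[[[0,0,0,0,0,35,1],[0,0,0,0,0,70,1],[0,0,0,0,0,105,1],[0,0,0,0,0,130,1],[0,0,0,0,0,145,1],[0,0,0,0,0,145,1],[0,0,0,0,0,145,0.6],[0,0,0,0,0,145,0.6]]]' 20; python3 -m inch '[[[0,0,0,0,0,0,0.2],[0,0,0,0,0,0,0.2],[0,0,0,0,0,0,0.2],[0,0,0,0,0,0,0.2],[0,0,0,0,0,0,0.2],[0,0,0,0,0,0,0.2],[0,0,0,0,0,0,0.2],[0,0,0,0,0,0,0.2]]]' 20;
```

```text
time: 2.37
eef_pos: [0.4648, 0.091, 0.0574]
tool_rot: [0.999, 0.053, 0.001, -0.0]
ft_force: [-0.2, -0.4, 0.5]
width: 0.0779
time: 3.03
eef_pos: [0.4646, 0.09, 0.0562]
tool_rot: [0.999, 0.052, 0.0, -0.0]
ft_force: [-0.1, -0.2, 3.5]
width: 0.0301
```

The left one closed to 30.1 mm at 20 N, so it is the soft one. I'll hold it a moment more, then release and test the middle one.

```bash
python3 -m inch '[[[0,0,0,0,0,0,0.2],[0,0,0,0,0,0,0.2],[0,0,0,0,0,0,0.2],[0,0,0,0,0,0,0.2],[0,0,0,0,0,0,1],[0,0,0,0,0,0,1],[0,0,0,0,0,0,1],[0,0,0,0,0,0,1]]]' 20; python3 -m inch '[[[0,0,0,0,0,-5,1],[0,0,0,0,0,-25,1],[0,0,0,0,0,-50,1],[0,0,0,0,0,-75,1],[0,0,0,0,0,-95,1],[0,0,0,0,0,-100,1],[0,0,0,0,0,-100,1],[0,0,0,0,0,-100,1]]]';python3 - <<'E'
from h import *
s=manip.sense();p,d=vision.grab_frame('wrist');cv2.imwrite('pics/w2.png',p[:,:,::-1])
import pickle;pickle.dump(s,open('pics/w2.pkl','wb'));print(s['eef_pos'],s['tool_rot'])
E
```

```text
time: 3.7
eef_pos: [0.4639, 0.09, 0.055]
tool_rot: [0.999, 0.052, -0.0, -0.0]
ft_force: [0.1, -0.2, 0.2]
width: 0.0537
time: 4.37
eef_pos: [0.464, 0.09, 0.1545]
tool_rot: [0.999, 0.052, -0.001, 0.0]
ft_force: [-0.4, -0.3, -0.2]
width: 0.0879
[0.46398024 0.08998736 0.15446567] [ 9.98625639e-01  5.24060195e-02 -6.63906322e-04  4.76119298e-05]
```

View pics/w2.png

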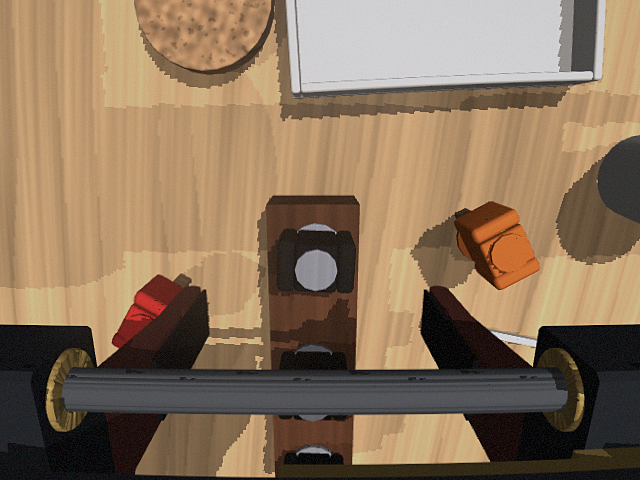

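The left stopper, at (316,270), is back upright in its slot. Next is the middle one, 85 mm along tool y.

```bash
python3 -m inch '[[[0,0,0,0,30,0,1],[0,0,0,0,60,0,1],[0,0,0,0,85,0,1],[0,0,0,0,85,20,1],[0,0,0,0,85,50,1],[0,0,0,0,85,80,1],[0,0,0,0,85,100,1],[0,0,0,0,85,100,0.7]]]' 20; python3 -m inch '[[[0,0,0,0,0,0,0.2],[0,0,0,0,0,0,0.2],[0,0,0,0,0,0,0.2],[0,0,0,0,0,0,0.2],[0,0,0,0,0,0,0.2],[0,0,0,0,0,0,0.2],[0,0,0,0,0,0,0.2],[0,0,0,0,0,0,0.2]]]' 20;python3 -m inch '[[[0,0,0,0,0,0,0.2],[0,0,0,0,0,0,0.2],[0,0,0,0,0,0,0.2],[0,0,0,0,0,0,0.2]]]' 20
```

```text
time: 5.08
eef_pos: [0.4689, 0.0056, 0.0483]
tool_rot: [0.999, 0.052, -0.006, -0.001]
ft_force: [-1.2, 0.3, -1.0]
width: 0.0839
time: 5.75
eef_pos: [0.4736, 0.0055, 0.0566]
tool_rot: [0.999, 0.052, 0.001, 0.0]
ft_force: [-1.1, 0.2, 4.5]
width: 0.0415
time: 6.08
eef_pos: [0.4736, 0.0055, 0.0566]
tool_rot: [0.999, 0.052, 0.001, 0.0]
ft_force: [-1.5, 0.9, 5.6]
width: 0.0414
```

The middle one stops at 41.4 mm, so it is hard. I'll release it and test the right one.

```bash
python3 -m inch '[[[0,0,0,0,0,0,1],[0,0,0,0,0,0,1],[0,0,0,0,0,0,1],[0,0,0,0,0,0,1],[0,0,0,0,0,-20,1],[0,0,0,0,0,-50,1],[0,0,0,0,0,-80,1],[0,0,0,0,0,-90,1]]]' 20; python3 -m inch '[[[0,0,0,0,30,-5,1],[0,0,0,0,60,-5,1],[0,0,0,0,85,-5,1],[0,0,0,0,85,15,1],[0,0,0,0,85,40,1],[0,0,0,0,85,70,1],[0,0,0,0,85,90,1],[0,0,0,0,85,90,0.7]]]'; python3 -m inch '[[[0,0,0,0,0,0,0.2],[0,0,0,0,0,0,0.2],[0,0,0,0,0,0,0.2],[0,0,0,0,0,0,0.2],[0,0,0,0,0,0,0.2],[0,0,0,0,0,0,0.2],[0,0,0,0,0,0,0.2],[0,0,0,0,0,0,0.2]]]' 20;python3 -m inch '[[[0,0,0,0,0,0,0.2],[0,0,0,0,0,0,0.2],[0,0,0,0,0,0,0.2],[0,0,0,0,0,0,0.2]]]' 30
```

```text
time: 6.75
eef_pos: [0.4746, 0.0054, 0.15]
tool_rot: [0.999, 0.052, 0.003, 0.0]
ft_force: [0.5, 1.1, 1.0]
width: 0.087
time: 7.42
eef_pos: [0.4787, -0.0784, 0.0494]
tool_rot: [0.999, 0.052, -0.005, -0.001]
ft_force: [-0.6, 0.5, -0.7]
width: 0.0841
time: 8.08
eef_pos: [0.4825, -0.0792, 0.0566]
tool_rot: [0.999, 0.052, 0.001, 0.0]
ft_force: [-0.3, -0.8, 5.5]
width: 0.0413
time: 8.42
eef_pos: [0.4825, -0.0792, 0.0567]
tool_rot: [0.999, 0.052, 0.001, 0.0]
ft_force: [-0.6, 0.3, 5.3]
width: 0.0407
```

The right one stops at 40.7 mm, so it is hard and the left one is the soft one. I'll carry this hard one to the tray.

```bash
python3 -m inch '[[[0,0,0,0,0,-8,0.2],[0,0,0,0,0,-25,0.2],[0,0,0,0,0,-50,0.2],[0,0,0,0,0,-75,0.2],[0,0,0,0,0,-100,0.2],[0,0,0,0,0,-115,0.2],[0,0,0,8,-20,-120,0.2],[0,0,0,18,-50,-120,0.2]]]' 35; python3 -m inch '[[[0,0,0,13,-35,0,0.2],[0,0,0,26,-70,0,0.2],[0,0,0,38,-105,0,0.2],[0,0,0,51,-140,0,0.2],[0,0,0,63,-175,0,0.2],[0,0,0,76,-210,0,0.2],[0,0,0,88,-245,0,0.2],[0,0,0,98,-272,0,0.2]]]'; python3 -m inch '[[[0,0,0,5,-14,0,0.2],[0,0,0,8,-24,0,0.2],[0,0,0,8,-24,0,0.2],[0,0,0,8,-24,0,0.2]]]'; python3 - <<'E'
from h import *
s=manip.sense();p,d=vision.grab_frame('wrist');cv2.imwrite('pics/w3.png',p[:,:,::-1])
import pickle;pickle.dump(s,open('pics/w3.pkl','wb'));print(s['eef_pos'],s['tool_rot'])
E
```

```text
time: 9.08
eef_pos: [0.4955, -0.0287, 0.1781]
tool_rot: [0.999, 0.05, 0.002, 0.001]
ft_force: [0.7, 1.5, -1.0]
width: 0.0408
time: 9.75
eef_pos: [0.5635, 0.2562, 0.175]
tool_rot: [0.999, 0.053, -0.001, -0.0]
ft_force: [-0.1, 0.3, -1.5]
width: 0.0407
time: 10.08
eef_pos: [0.569, 0.2777, 0.1752]
tool_rot: [0.999, 0.053, -0.0, 0.0]
ft_force: [-0.3, -0.7, -0.9]
width: 0.0409
[0.56901278 0.27769196 0.17524447] [ 9.98618064e-01  5.25509134e-02 -4.48509617e-04  4.04124564e-04]
```

View pics/w3.png

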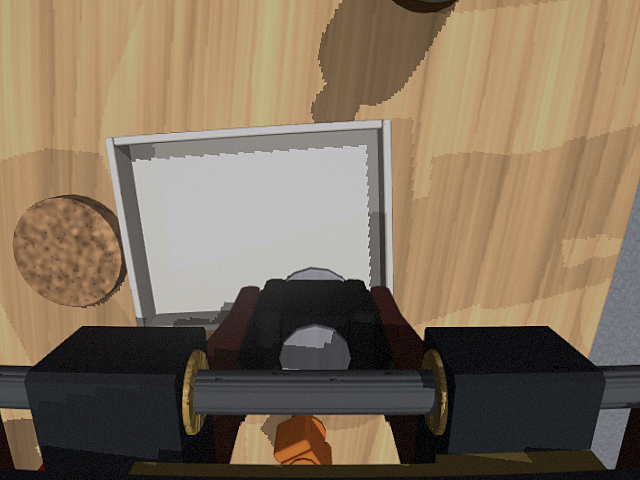

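The stopper is held, and the tray's far rim corners are at about (110,140) and (387,122). I'll check the tray centre from them.

```bash
python3 - <<'E'
from h import *
import pickle
s=pickle.load(open('pics/w3.pkl','rb'))
P=onplane('wrist',[(108,139),(389,121)],.035,campose('wrist',s));print(P)
v=P[1]-P[0];L=np.linalg.norm(v);u=v/L;n=np.array([u[1],-u[0],0]);c=P.mean(0)+n*.075;print(L,c,np.degrees(np.arctan2(u[1],u[0])))
for t in ((.045,0),(-.045,0)):print(c+t[0]*u)
E
```

```text
[[0.42037101 0.33234309 0.035     ]
 [0.61175575 0.3634563  0.035     ]]
0.19389727349146735 [0.52809805 0.27387155 0.035     ] 9.233733471721242
[0.57251494 0.28109235 0.035     ]
[0.48368117 0.26665074 0.035     ]
```

```bash
python3 -m inch '[[[0,0,0,1,-1,20,0.2],[0,0,0,3,-3,50,0.2],[0,0,0,3,-3,80,0.2],[0,0,0,3,-3,100,0.2],[0,0,0,3,-3,112,0.2],[0,0,0,3,-3,118,0.2],[0,0,0,3,-3,122,0.2],[0,0,0,3,-3,122,0.2]]]'; python3 -m inch '[[[0,0,0,0,0,0,0.2],[0,0,0,0,0,0,0.5],[0,0,0,0,0,0,0.6],[0,0,0,0,0,0,0.8],[0,0,0,0,0,0,0.8],[0,0,0,0,0,0,0.8]]]' 20; python3 - <<'E'
from h import *
p,d=vision.grab_frame('wrist');cv2.imwrite('pics/w4.png',p[:,:,::-1])
E
```

```text
time: 10.8
eef_pos: [0.5723, 0.2809, 0.0543]
tool_rot: [0.999, 0.052, 0.0, -0.0]
ft_force: [0.9, -0.1, -1.7]
width: 0.0406
time: 11.3
eef_pos: [0.5721, 0.2815, 0.0542]
tool_rot: [0.999, 0.052, 0.0, -0.0]
ft_force: [0.3, -0.1, -0.9]
width: 0.0673
```

View pics/w4.png

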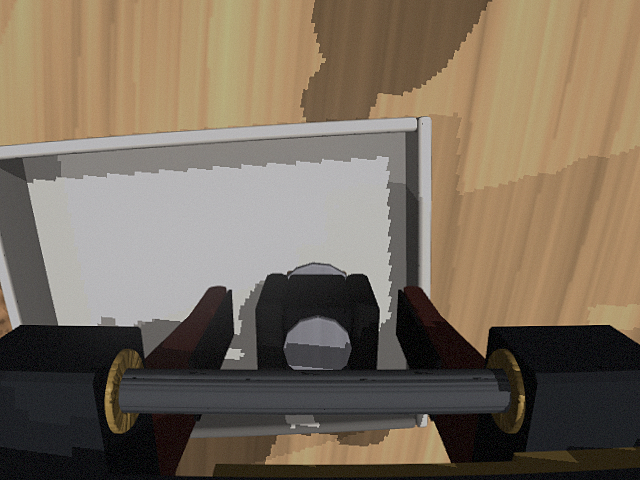

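It is standing free in the tray with the fingers clear. Back to the middle stopper.

```bash
python3 -m inch '[[[0,0,0,0,0,-10,1],[0,0,0,0,0,-35,1],[0,0,0,0,0,-65,1],[0,0,0,0,0,-90,1],[0,0,0,-10,20,-105,1],[0,0,0,-25,52,-105,1],[0,0,0,-42,87,-105,1],[0,0,0,-58,122,-105,1]]]'; python3 -m inch '[[[0,0,0,-16,34,0,1],[0,0,0,-32,68,0,1],[0,0,0,-48,102,0,1],[0,0,0,-62,130,0,1],[0,0,0,-68,142,0,1],[0,0,0,-68,142,0,1],[0,0,0,-68,142,0,1]]]'; python3 - <<'E'
from h import *
s=manip.sense();Rm=R.from_quat(s['tool_rot']).as_matrix()
print(s['eef_pos'],Rm.T@(np.array([.4738,.005,.055])-s['eef_pos'])*1e3)
E
```

```text
time: 12.02
eef_pos: [0.5264, 0.1531, 0.1599]
tool_rot: [0.999, 0.053, 0.001, -0.0]
ft_force: [-0.1, 0.1, 1.1]
width: 0.0881
time: 12.6
eef_pos: [0.4743, 0.0053, 0.1596]
tool_rot: [0.999, 0.051, 0.001, -0.0]
ft_force: [-0.0, 0.3, -0.8]
width: 0.0877
[0.47431617 0.00527287 0.15961068] [ -0.71558648   0.23554612 104.60959954]
```

```bash
python3 -m inch '[[[0,0,0,-0.5,0,25,1],[0,0,0,-0.5,0,55,1],[0,0,0,-0.5,0,85,1],[0,0,0,-0.5,0,104,1],[0,0,0,-0.5,0,104,1],[0,0,0,-0.5,0,104,0.6],[0,0,0,-0.5,0,104,0.2],[0,0,0,-0.5,0,104,0.2]]]' 35; python3 -m inch '[[[0,0,0,0,0,0,0.2],[0,0,0,0,0,0,0.2],[0,0,0,0,0,0,0.2],[0,0,0,0,0,0,0.2],[0,0,0,0,0,0,0.2],[0,0,0,0,0,0,0.2]]]' 35; python3 -m inch '[[[0,0,0,0,0,-8,0.2],[0,0,0,0,0,-25,0.2],[0,0,0,0,0,-50,0.2],[0,0,0,0,0,-75,0.2],[0,0,0,0,0,-100,0.2],[0,0,0,0,0,-120,0.2],[0,0,0,0,0,-120,0.2]]]'; python3 - <<'E'
from h import *
s=manip.sense();Rm=R.from_quat(s['tool_rot']).as_matrix()
print(s['eef_pos'],s['width'],Rm.T@(np.array([.4832,.2665,.054])-s['eef_pos'])*1e3)
E
```

```text
time: 13.27
eef_pos: [0.4751, 0.006, 0.0569]
tool_rot: [0.999, 0.053, 0.002, 0.0]
ft_force: [-0.4, 0.4, -1.3]
width: 0.0711
time: 13.77
eef_pos: [0.474, 0.0055, 0.0553]
tool_rot: [0.999, 0.052, 0.0, 0.0]
ft_force: [0.4, -0.2, 3.5]
width: 0.0407
time: 14.35
eef_pos: [0.4753, 0.0054, 0.1797]
tool_rot: [0.999, 0.052, 0.004, 0.0]
ft_force: [-0.4, 0.9, -0.2]
width: 0.0408
[0.47529726 0.00540538 0.1797012 ] 0.040753994891603994 [  34.24549505 -258.99374643  125.63092984]
```

```bash
python3 -m inch '[[[0,0,0,3,-20,0,0.2],[0,0,0,7,-55,0,0.2],[0,0,0,12,-90,0,0.2],[0,0,0,17,-125,0,0.2],[0,0,0,22,-160,0,0.2],[0,0,0,27,-195,0,0.2],[0,0,0,31,-230,0,0.2],[0,0,0,35,-258,0,0.2]]]'; python3 -m inch '[[[0,0,0,0,0,0,0.2],[0,0,0,0,0,0,0.2],[0,0,0,0,0,0,0.2],[0,0,0,0,0,0,0.2]]]';python3 - <<'E'
from h import *
s=manip.sense();Rm=R.from_quat(s['tool_rot']).as_matrix()
p,d=vision.grab_frame('wrist');cv2.imwrite('pics/w5.png',p[:,:,::-1])
print(s['eef_pos'],s['width'],Rm.T@(np.array([.4832,.2665,.054])-s['eef_pos'])*1e3)
E
```

```text
time: 15.02
eef_pos: [0.4805, 0.268, 0.1727]
tool_rot: [0.999, 0.053, -0.001, 0.0]
ft_force: [-1.0, -0.2, -0.0]
width: 0.0407
time: 15.35
eef_pos: [0.4814, 0.2646, 0.1739]
tool_rot: [0.999, 0.052, -0.0, 0.0]
ft_force: [-0.2, -0.6, -0.2]
width: 0.0407
[0.48144585 0.26464761 0.17394558] 0.04067280777876854 [  2.04719105  -1.75476781 119.94240807]
```

View pics/w5.png

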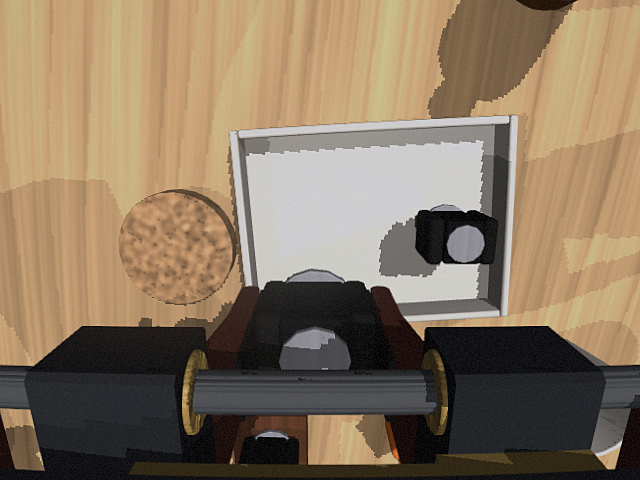

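The first hard one stands in the tray at about (465,240), and the place for the second one is clear.

```bash
python3 -m inch '[[[0,0,0,2,-2,20,0.2],[0,0,0,2,-2,50,0.2],[0,0,0,2,-2,80,0.2],[0,0,0,2,-2,100,0.2],[0,0,0,2,-2,112,0.2],[0,0,0,2,-2,117,0.2],[0,0,0,2,-2,120,0.2],[0,0,0,2,-2,120,0.2]]]'; python3 -m inch '[[[0,0,0,0,0,0,0.2],[0,0,0,0,0,0,0.5],[0,0,0,0,0,0,0.6],[0,0,0,0,0,0,0.8],[0,0,0,0,0,0,0.8],[0,0,0,0,0,0,0.8]]]' 20;  python3 -m inch '[[[0,0,0,0,0,-10,0.8],[0,0,0,0,0,-35,0.8],[0,0,0,0,0,-65,0.8],[0,0,0,0,0,-95,1],[0,0,0,0,0,-105,1],[0,0,0,0,0,-105,1]]]'; python3 - <<'E'
from h import *
s=manip.sense();Rm=R.from_quat(s['tool_rot']).as_matrix()
p,d=vision.grab_frame('wrist');cv2.imwrite('pics/w6.png',p[:,:,::-1])
print(s['eef_pos'],s['width'],Rm.T@(np.array([.4642,.0895,.0555])-s['eef_pos'])*1e3)
E
```

```text
time: 16.07
eef_pos: [0.4838, 0.2678, 0.0555]
tool_rot: [0.999, 0.052, 0.001, -0.0]
ft_force: [0.2, 0.2, -0.9]
width: 0.0407
time: 16.57
eef_pos: [0.4835, 0.2681, 0.0551]
tool_rot: [0.999, 0.052, 0.0, -0.0]
ft_force: [-0.3, -0.7, 0.8]
width: 0.0667
time: 17.07
eef_pos: [0.4848, 0.2687, 0.1642]
tool_rot: [0.999, 0.052, 0.003, -0.001]
ft_force: [0.9, -0.9, 0.4]
width: 0.086
[0.48479035 0.26873329 0.16420422] 0.08598598058598148 [-39.98399637 176.35678226 108.00326741]
```

View pics/w6.png

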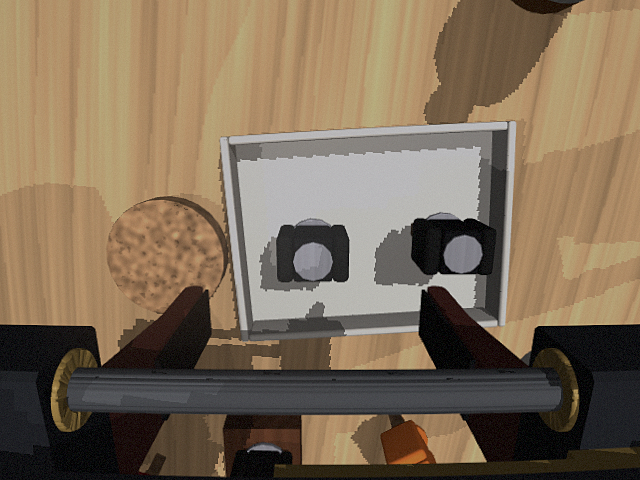

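Both hard ones, at (313,262) and (462,253), stand in the tray. Now I'll grasp the soft one.

```bash
python3 -m inch '[[[0,0,0,-8,35,0,1],[0,0,0,-16,70,0,1],[0,0,0,-24,105,0,1],[0,0,0,-32,140,0,1],[0,0,0,-38,168,0,1],[0,0,0,-40,176,0,1],[0,0,0,-40,176,0,1],[0,0,0,-40,176,0,1]]]'; python3 - <<'E'
from h import *
s=manip.sense();Rm=R.from_quat(s['tool_rot']).as_matrix()
p,d=vision.grab_frame('wrist');cv2.imwrite('pics/w7.png',p[:,:,::-1])
p=p.astype(int)
m=((p.min(2)>125)&((p.max(2)-p.min(2))<30)).astype(np.uint8)
r=np.zeros_like(m);r[225:320,270:365]=1
n,l,st,ce=cv2.connectedComponentsWithStats(m*r)
for i in range(1,n):
    if st[i,4]>100: print(ce[i],st[i],onplane('wrist',ce[i],0.092,campose('wrist',s)))
print(s['eef_pos'],Rm.T@(np.array([.4642,.0895,.0555])-s['eef_pos'])*1e3,np.degrees(np.arctan2(Rm[1,0],Rm[0,0])))
E
```

```text
time: 17.78
eef_pos: [0.4615, 0.089, 0.1582]
tool_rot: [0.999, 0.052, -0.001, -0.0]
ft_force: [0.4, 0.6, -0.1]
width: 0.0876
[320.2724359  266.67227564] [ 300  247   42   40 1248] [[0.46553395 0.08999655 0.092     ]]
[0.46149863 0.08903912 0.15822004] [  2.94092485  -0.10413974 102.71444451] 5.948425585999235
```

View pics/w7.png

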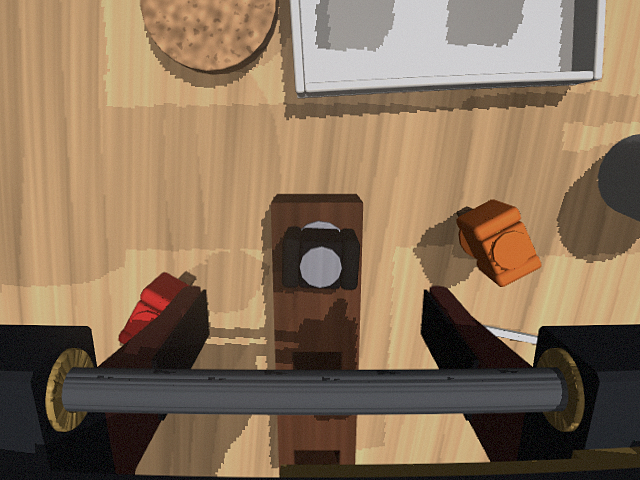

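```bash
python3 -m inch '[[[0,0,0,3.5,-0.5,25,1],[0,0,0,3.5,-0.5,55,1],[0,0,0,3.5,-0.5,85,1],[0,0,0,3.5,-0.5,102,1],[0,0,0,3.5,-0.5,102,1],[0,0,0,3.5,-0.5,102,1],[0,0,0,3.5,-0.5,102,0.6],[0,0,0,3.5,-0.5,102,0.2]]]' 30; python3 -m inch '[[[0,0,0,0,0,0,0.2],[0,0,0,0,0,0,0.2],[0,0,0,0,0,0,0.2],[0,0,0,0,0,0,0.2],[0,0,0,0,0,0,0.2],[0,0,0,0,0,0,0.2],[0,0,0,0,0,0,0.2],[0,0,0,0,0,0,0.2]]]' 30; python3 -m inch '[[[0,0,0,0,0,-8,0.2],[0,0,0,0,0,-25,0.2],[0,0,0,0,0,-50,0.2],[0,0,0,0,0,-80,0.2],[0,0,0,0,0,-110,0.2],[0,0,0,0,0,-140,0.2],[0,0,0,0,0,-170,0.2],[0,0,0,0,0,-185,0.2]]]'; python3 - <<'E'
from h import *
s=manip.sense();Rm=R.from_quat(s['tool_rot']).as_matrix()
print(s['eef_pos'],s['width'],Rm.T@(np.array([.489,-.2955,.24])-s['eef_pos'])*1e3)
E
```

```text
time: 18.5
eef_pos: [0.4665, 0.0903, 0.0597]
tool_rot: [0.999, 0.053, 0.002, -0.0]
ft_force: [0.1, -0.2, 0.8]
width: 0.0778
time: 19.17
eef_pos: [0.4655, 0.0896, 0.0581]
tool_rot: [0.999, 0.052, 0.0, 0.0]
ft_force: [-0.8, -0.8, 3.9]
width: 0.0295
time: 19.83
eef_pos: [0.4659, 0.0897, 0.247]
tool_rot: [0.999, 0.052, 0.002, -0.0]
ft_force: [0.5, -0.6, -0.4]
width: 0.0292
[0.46589628 0.0897468  0.24703591] 0.029221106213779137 [-17.40044201 385.54940284   6.87521597]
```

```bash
python3 -m inch '[[[0,0,0,-1,20,0,0.2],[0,0,0,-3,55,0,0.2],[0,0,0,-5,90,0,0.2],[0,0,0,-7,125,0,0.2],[0,0,0,-9,160,0,0.2],[0,0,0,-11,195,0,0.2],[0,0,0,-13,230,0,0.2],[0,0,0,-15,265,0,0.2]]]'; python3 -m inch '[[[0,0,0,-1,20,0,0.2],[0,0,0,-2,30,0,0.2],[0,0,0,-2,35,0,0.2],[0,0,0,-2,35,0,0.2],[0,0,0,-2,35,0,0.2],[0,0,0,-2,35,0,0.2],[0,0,0,-2,35,0,0.2]]]'; python3 - <<'E'
from h import *
s=manip.sense();Rm=R.from_quat(s['tool_rot']).as_matrix()
import pickle;pickle.dump(s,open('pics/w8.pkl','wb'))
p,d=vision.grab_frame('wrist');cv2.imwrite('pics/w8.png',p[:,:,::-1])
print(s['eef_pos'],s['width'],s['qd'].round(3),Rm.round(4))
p,d=vision.grab_frame('scene');cv2.imwrite('pics/s8.png',p[:,:,::-1])
cv2.imwrite('pics/s8c.png',cv2.resize(p[60:240,160:360,::-1],None,fx=3.3,fy=3.3))
p,d=vision.grab_frame('top');cv2.imwrite('pics/t8.png',p[:,:,::-1])
E
```

```text
time: 20.5
eef_pos: [0.4778, -0.1771, 0.2427]
tool_rot: [0.999, 0.052, -0.0, -0.0]
ft_force: [0.6, 0.0, -1.3]
width: 0.0291
time: 21.08
eef_pos: [0.48, -0.2093, 0.243]
tool_rot: [0.999, 0.053, 0.0, -0.0]
ft_force: [1.1, 0.8, -2.6]
width: 0.0289
[ 0.48001217 -0.20927297  0.24295443] 0.028888261113232106 [-0.004  0.001 -0.001 -0.001 -0.001 -0.003] [[ 9.943e-01  1.064e-01  5.000e-04]
 [ 1.064e-01 -9.943e-01  0.000e+00]
 [ 5.000e-04  0.000e+00 -1.000e+00]]
```

View pics/w8.png

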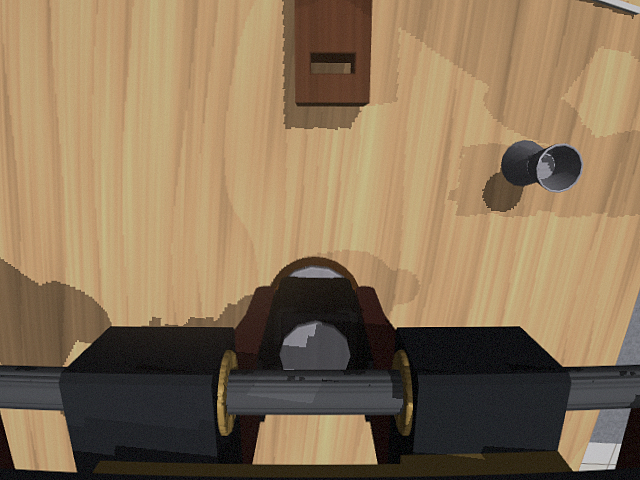

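View pics/s8c.png

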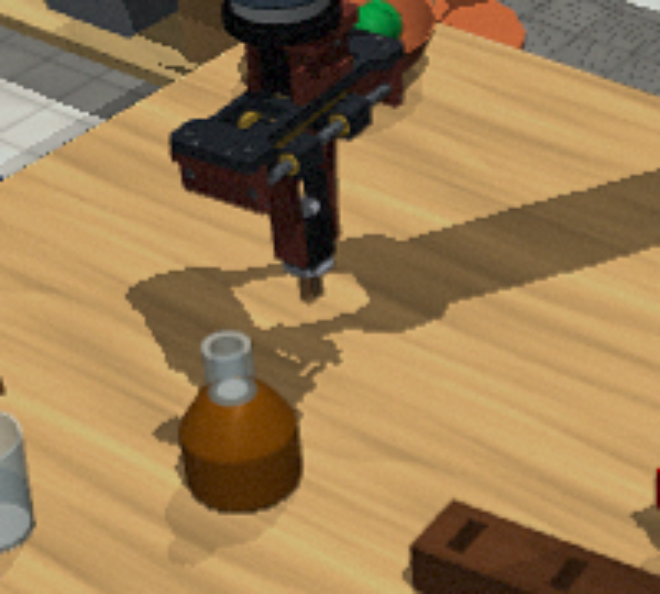

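The mouth is hidden behind the gripper here, because the camera sees the +y side. I'll pass over it, look from beyond, and come back.

```bash
python3 -m inch '[[[0,0,0,-1,20,0,0.2],[0,0,0,-3,55,0,0.2],[0,0,0,-5,90,0,0.2],[0,0,0,-7,125,0,0.2],[0,0,0,-9,155,0,0.2],[0,0,0,-10,170,0,0.2],[0,0,0,-10,176,0,0.2],[0,0,0,-10,176,0,0.2]]]';python3 -m inch '[[[0,0,0,0,0,0,0.2],[0,0,0,0,0,0,0.2],[0,0,0,0,0,0,0.2],[0,0,0,0,0,0,0.2]]]'; python3 - <<'E'
from h import *
s=manip.sense();Rm=R.from_quat(s['tool_rot']).as_matrix()
import pickle;pickle.dump(s,open('pics/w9.pkl','wb'))
p,d=vision.grab_frame('wrist');cv2.imwrite('pics/w9.png',p[:,:,::-1])
print(s['eef_pos'],s['width'],s['qd'].round(3))
E
```

```text
time: 21.9
eef_pos: [0.4881, -0.3873, 0.2419]
tool_rot: [0.999, 0.052, -0.0, -0.0]
ft_force: [0.2, 0.2, -1.1]
width: 0.0292
time: 22.23
eef_pos: [0.4886, -0.3855, 0.2432]
tool_rot: [0.999, 0.053, 0.0, 0.0]
ft_force: [0.1, -0.6, -0.9]
width: 0.0288
[ 0.48859519 -0.38553059  0.24324191] 0.02884484818268748 [-0.004  0.004 -0.002  0.    -0.001 -0.003]
```

View pics/w9.png

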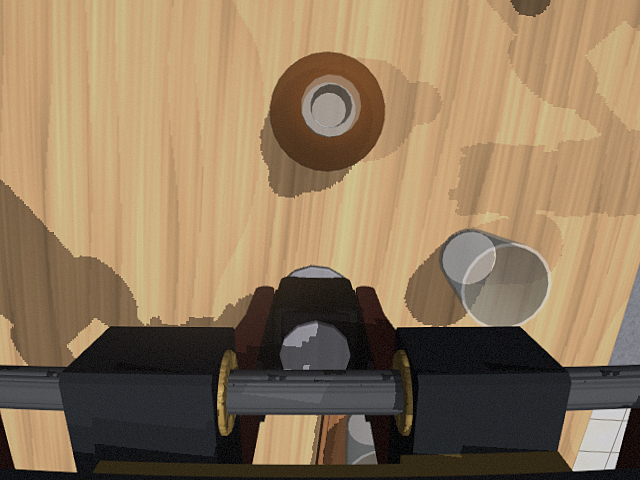

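The rim ring is at about (330,106), and the held stopper's knob is at about (315,346).

```bash
python3 - <<'E'
from h import *
import pickle
s=pickle.load(open('pics/w9.pkl','rb'));p=cv2.imread('pics/w9.png');pose=campose('wrist',s)
cv2.imwrite('pics/w9c.png',cv2.resize(p[60:155,280:380],None,fx=6,fy=6,interpolation=cv2.INTER_CUBIC))
q=p.astype(int);m=((q.max(2)-q.min(2))<45).astype(np.uint8);r=np.zeros_like(m);r[65:145,290:370]=1
m=m*r
m=cv2.morphologyEx(m,cv2.MORPH_OPEN,np.ones((3,3)))
cs,_=cv2.findContours(m,0,2);c=max(cs,key=cv2.contourArea)
e=cv2.fitEllipse(c);print(e,cv2.minEnclosingCircle(c))
P=onplane('wrist',[e[0]],.131,pose)[0];print('rim',P)
print('diam',np.linalg.norm(np.diff(onplane('wrist',[(e[0][0]-e[1][0]/2,e[0][1]),(e[0][0]+e[1][0]/2,e[0][1])],.131,pose),axis=0)))
print('knob',onplane('wrist',[(315,346)],s['eef_pos'][2]+.034,pose),s['eef_pos'])
E
```

```text
((328.43243408203125, 109.49340057373047), (52.92148971557617, 54.528343200683594), 177.19068908691406) ((328.7550354003906, 109.63758087158203), 27.743595123291016)
rim [ 0.48905981 -0.29852095  0.131     ]
diam 0.032300533517936464
knob [[ 0.4892223  -0.38117576  0.27724191]] [ 0.48859519 -0.38553059  0.24324191]
```

View pics/w9c.png

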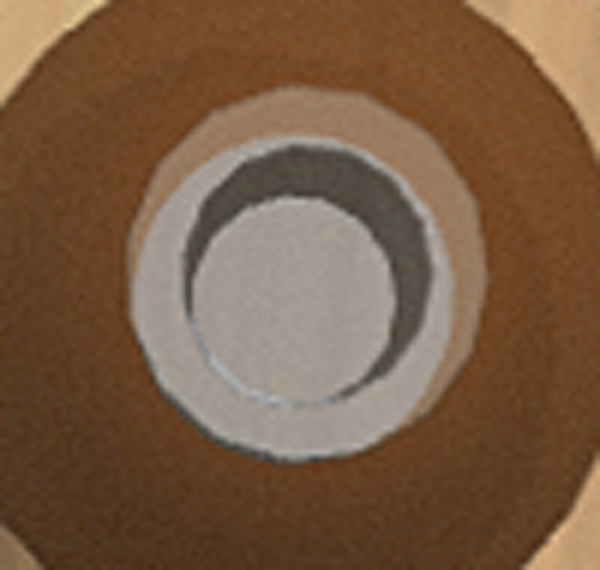

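The outer rim circle and the dark hole share a centre at crop (307,274), with 38 and 25 mm diameters in proportion. The brighter inner ring is lower down the neck, so I'll use the common centre.

```bash
python3 - <<'E'
from h import *
import pickle
s=pickle.load(open('pics/w9.pkl','rb'));pose=campose('wrist',s)
f=lambda x,y:(280+x/6-.4,60+y/6-.4)
print('rim',onplane('wrist',[f(307,274),f(307,273)],.131,pose))
a=onplane('wrist',[f(128,273),f(487,273),f(307,85),f(307,462),f(183,275),f(432,275),f(307,145),f(307,405)],.131,pose);print([np.linalg.norm(a[i]-a[i+1]).round(4) for i in (0,2,4,6)])
print('knob',onplane('wrist',[(315,355)],s['eef_pos'][2]+.034,pose))
p=cv2.imread('pics/w9.png');cv2.imwrite('pics/w9k.png',cv2.resize(p[250:380,240:390],None,fx=4,fy=4))
# collar edges top
t=cv2.imread('pics/top0.png');cv2.imwrite('pics/t0r.png',cv2.resize(t[245:280,440:480],None,fx=14,fy=14,interpolation=cv2.INTER_CUBIC))
E
```

```text
rim [[ 0.49019326 -0.29589829  0.131     ]
 [ 0.49018213 -0.29580109  0.131     ]]
[np.float64(0.0364), np.float64(0.0369), np.float64(0.0253), np.float64(0.0254)]
knob [[ 0.48956796 -0.38441312  0.27724191]]
```

View pics/w9k.png

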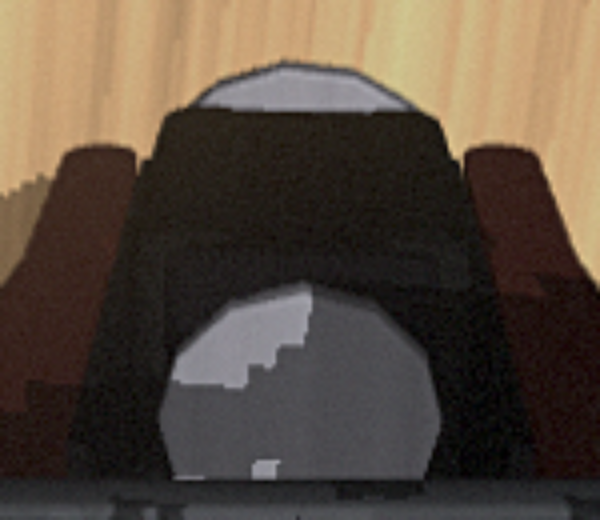

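View pics/t0r.png

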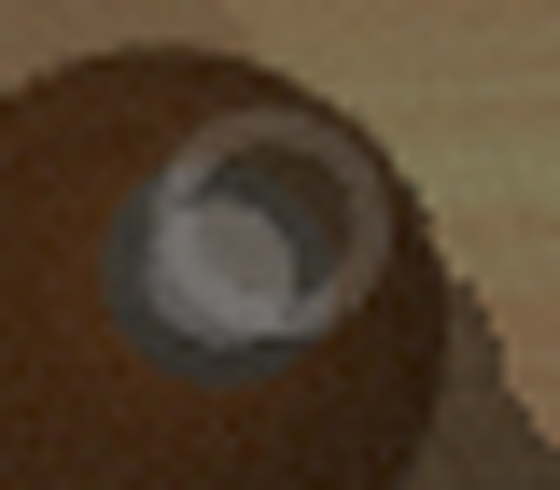

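```bash
python3 -m inch '[[[0,0,0,3,-25,0,0.2],[0,0,0,6,-50,0,0.2],[0,0,0,9,-75,5,0.2],[0,0,0,10.6,-88.4,20,0.2],[0,0,0,10.6,-88.4,35,0.2],[0,0,0,10.6,-88.4,48,0.2],[0,0,0,10.6,-88.4,48,0.2],[0,0,0,10.6,-88.4,48,0.2]]]';python3 -m inch '[[[0,0,0,0,0,0,0.2],[0,0,0,0,0,0,0.2],[0,0,0,0,0,0,0.2]]]'; python3 - <<'E'
from h import *
s=manip.sense();print(s['eef_pos'],s['width'],s['ft_force'],R.from_quat(s['tool_rot']).as_matrix()[:,2])
p,d=vision.grab_frame('scene')
cv2.imwrite('pics/s10c.png',cv2.resize(p[110:220,180:280,::-1],None,fx=5.4,fy=5.4,interpolation=cv2.INTER_CUBIC))
E
```

```text
time: 22.95
eef_pos: [0.4891, -0.2974, 0.1938]
tool_rot: [0.999, 0.052, -0.001, -0.001]
ft_force: [-0.0, 1.2, -0.2]
width: 0.0292
time: 23.2
eef_pos: [0.4898, -0.2981, 0.1957]
tool_rot: [0.999, 0.052, 0.001, 0.0]
ft_force: [0.2, -0.9, -1.2]
width: 0.0291
[ 0.48979279 -0.29814656  0.1956699 ] 0.02906569538874496 [ 0.21703974 -0.93737839 -1.1734911 ] [ 1.23975063e-03 -8.81067795e-04 -9.99998843e-01]
```

View pics/s10c.png

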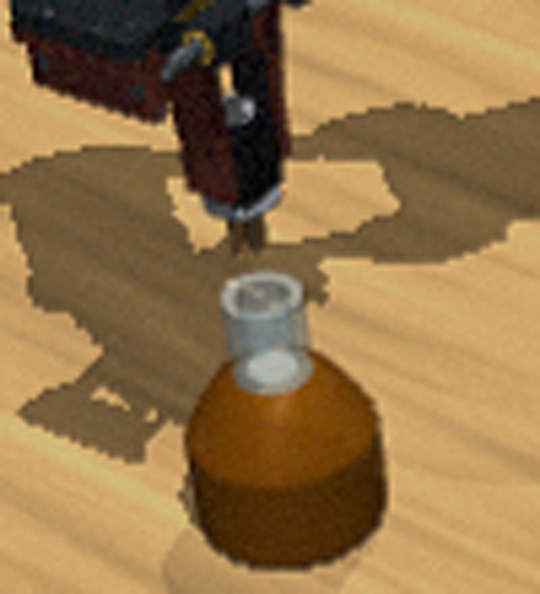

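The plug hangs just above the mouth. I'll compare collar and rim in this same view.

```bash
python3 - <<'E'
from h import *
f=lambda x,y:(180+x/5.4-.4,110+y/5.4-.4)
print('collar',onplane('scene',[f(244,204)],.185),'foot',onplane('scene',[f(247,247)],.153),'rim',onplane('scene',[f(262,296)],.131))
s=manip.sense();print(s['eef_pos'])
E
```

```text
collar [[ 0.49689489 -0.2908375   0.185     ]] foot [[ 0.48897824 -0.30192825  0.153     ]] rim [[ 0.49188886 -0.2937454   0.131     ]]
[ 0.48978484 -0.2980775   0.19551348]
```

```bash
python3 -m inch '[[[0,0,0,0,-1.6,4,0.2],[0,0,0,0,-1.6,10,0.2],[0,0,0,0,-1.6,16,0.2],[0,0,0,0,-1.6,19,0.2],[0,0,0,0,-1.6,21,0.2],[0,0,0,0,-1.6,23,0.2],[0,0,0,0,-1.6,24,0.2],[0,0,0,0,-1.6,25,0.2]]]';python3 - <<'E'
from h import *
p,d=vision.grab_frame('scene')
cv2.imwrite('pics/s11c.png',cv2.resize(p[110:220,180:280,::-1],None,fx=5.4,fy=5.4,interpolation=cv2.INTER_CUBIC))
s=manip.sense();print(s['eef_pos'],s['ft_force'],s['wrist_torque'])
E
```

```text
time: 23.92
eef_pos: [0.4894, -0.296, 0.1696]
tool_rot: [0.999, 0.052, 0.0, 0.0]
ft_force: [0.8, 0.1, -1.1]
width: 0.0292
[ 0.48942262 -0.29595315  0.16948466] [ 0.12324961 -0.40373698 -1.1524706 ] [-0.05076589  0.03538358  0.00723697]
```

View pics/s11c.png

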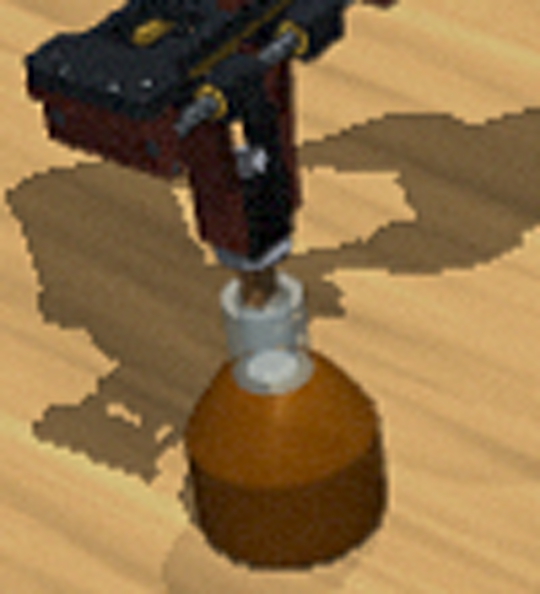

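The foot is about 4 mm inside the mouth with no contact force. I'll continue down slowly.

```bash
python3 -m inch '[[[0,0,0,0,0,2,0.2],[0,0,0,0,0,4,0.2],[0,0,0,0,0,6,0.2],[0,0,0,0,0,8,0.2],[0,0,0,0,0,10,0.2],[0,0,0,0,0,12,0.2],[0,0,0,0,0,13,0.2],[0,0,0,0,0,14,0.2]]]'; python3 -c "
from h import *
s=manip.sense();print(s['eef_pos'],s['ft_force'],s['wrist_torque'])"
```

```text
time: 24.63
eef_pos: [0.4893, -0.2959, 0.1554]
tool_rot: [0.999, 0.052, -0.0, -0.0]
ft_force: [-0.3, 0.7, -1.0]
width: 0.0291
[ 0.48934011 -0.29593147  0.15540373] [-0.32575015  0.66725549 -0.95623178] [-0.07732643  0.06962771 -0.00601928]
```

```bash
python3 -m inch '[[[0,0,0,0,0,2,0.2],[0,0,0,0,0,4,0.2],[0,0,0,0,0,6,0.2],[0,0,0,0,0,8,0.2],[0,0,0,0,0,9,0.2],[0,0,0,0,0,10,0.2],[0,0,0,0,0,10,0.2]]]'; python3 -m inch '[[[0,0,0,0,0,0.5,0.2],[0,0,0,0,0,0.5,0.2]]]';  python3 -m inch '[[[0,0,0,0,0,0.5,0.2],[0,0,0,0,0,0.5,0.2]]]'
```

```text
time: 25.22
eef_pos: [0.4893, -0.2959, 0.1454]
tool_rot: [0.999, 0.052, -0.0, -0.0]
ft_force: [0.8, -0.1, -0.2]
width: 0.029
time: 25.38
eef_pos: [0.4894, -0.296, 0.1451]
tool_rot: [0.999, 0.052, 0.0, 0.0]
ft_force: [-0.6, -0.8, -0.5]
width: 0.0289
time: 25.55
eef_pos: [0.4894, -0.296, 0.1446]
tool_rot: [0.999, 0.052, 0.0, 0.0]
ft_force: [-0.7, -0.6, -1.9]
width: 0.0288
```

```bash
for i in 1 2 3 4; do python3 -m inch '[[[0,0,0,0,0,0.5,0.2],[0,0,0,0,0,0.5,0.2]]]' | egrep 'eef|ft'; done; python3 - <<'E'
from h import *
p,d=vision.grab_frame('scene')
cv2.imwrite('pics/s12c.png',cv2.resize(p[110:220,180:280,::-1],None,fx=5.4,fy=5.4,interpolation=cv2.INTER_CUBIC))
E
```

```text
eef_pos: [0.4894, -0.296, 0.1442]
ft_force: [-0.0, 0.9, -1.9]
eef_pos: [0.4894, -0.296, 0.1441]
ft_force: [-1.3, 0.1, 1.1]
eef_pos: [0.4895, -0.296, 0.1441]
ft_force: [-1.8, 0.8, 4.8]
eef_pos: [0.4895, -0.296, 0.144]
ft_force: [-2.8, 1.5, 6.7]
```

View pics/s12c.png

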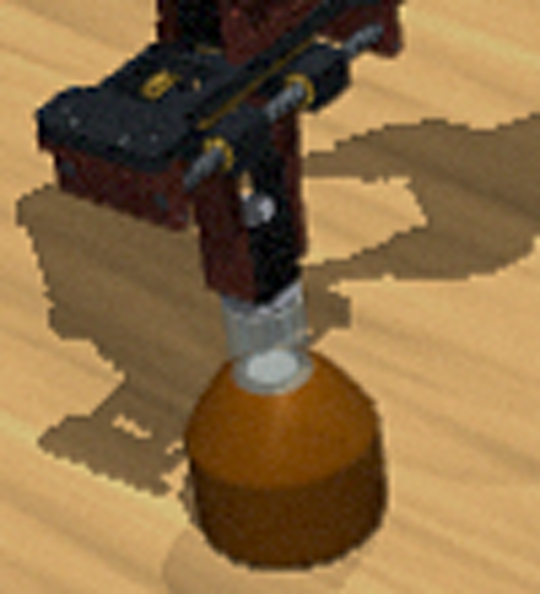

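It is seated at TCP 0.144, exactly the predicted height, with about 7 N on the rim. Releasing.

```bash
python3 -m inch '[[[0,0,0,0,0,0,0.38],[0,0,0,0,0,0,0.42],[0,0,0,0,0,0,0.46],[0,0,0,0,0,0,0.5],[0,0,0,0,0,0,0.6],[0,0,0,0,0,0,0.8],[0,0,0,0,0,0,0.9],[0,0,0,0,0,0,0.9]]]'; python3 -m inch '[[[0,0,0,0,0,0,0.9],[0,0,0,0,0,0,0.9],[0,0,0,0,0,-10,0.9],[0,0,0,0,0,-35,0.9],[0,0,0,0,0,-65,0.9],[0,0,0,0,0,-90,0.9],[0,0,0,0,0,-100,0.9],[0,0,0,0,0,-100,0.9]]]'; python3 -m inch '[[[0,0,0,0,35,0,0.9],[0,0,0,0,70,0,0.9],[0,0,0,0,95,0,0.9],[0,0,0,0,100,0,0.9],[0,0,0,0,100,0,0.9],[0,0,0,0,100,0,0.9],[0,0,0,0,100,0,0.9]]]'; python3 - <<'E'
from h import *
import pickle
s=manip.sense();pickle.dump(s,open('pics/w13.pkl','wb'));print(s['eef_pos'])
p,d=vision.grab_frame('wrist');cv2.imwrite('pics/w13.png',p[:,:,::-1])
p,d=vision.grab_frame('scene');cv2.imwrite('pics/s13.png',p[:,:,::-1])
cv2.imwrite('pics/s13c.png',cv2.resize(p[110:220,180:280,::-1],None,fx=5.4,fy=5.4,interpolation=cv2.INTER_CUBIC))
E
```

```text
time: 26.93
eef_pos: [0.4894, -0.2959, 0.1423]
tool_rot: [0.999, 0.052, -0.0, -0.0]
ft_force: [0.2, 0.4, 0.8]
width: 0.0669
time: 27.6
eef_pos: [0.4903, -0.2966, 0.2467]
tool_rot: [0.999, 0.052, 0.003, 0.002]
ft_force: [-0.1, 0.3, 0.0]
width: 0.079
time: 28.18
eef_pos: [0.5, -0.3942, 0.2423]
tool_rot: [0.999, 0.053, -0.0, -0.0]
ft_force: [0.5, 0.4, 0.4]
width: 0.079
[ 0.49995694 -0.39418635  0.24226651]
```

View pics/w13.png

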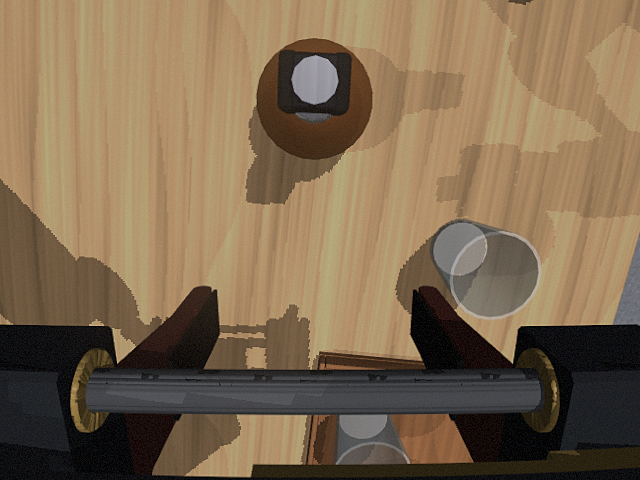

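View pics/s13c.png

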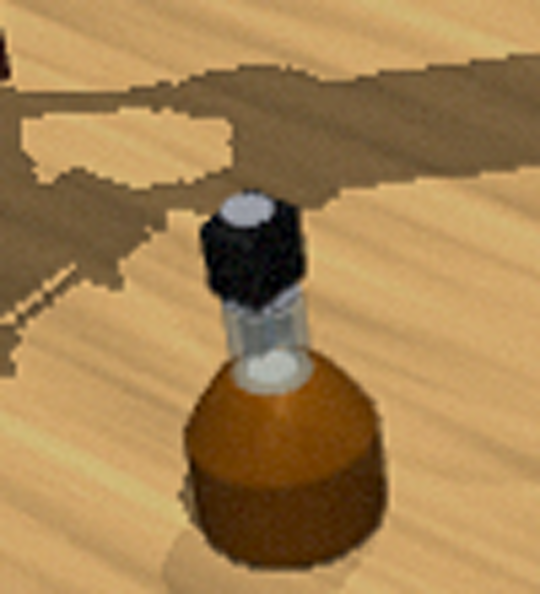

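View pics/s13.png

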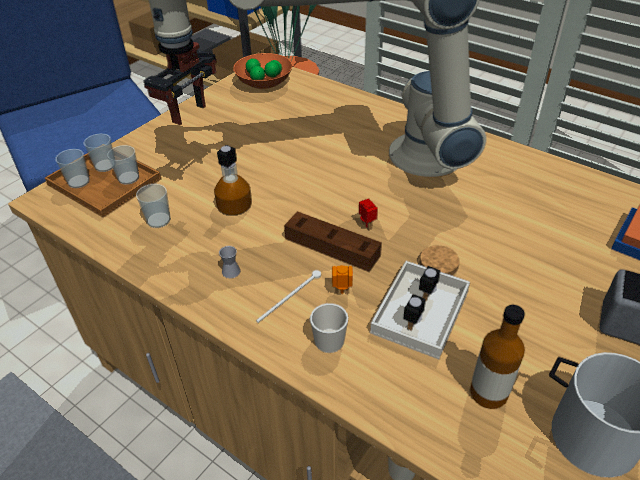

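The stopper sits upright on the neck, with its knob at (315,80) in the wrist view. Both hard ones stand in the tray at (429,280) and (414,308) in the scene view, and the bystanders look unmoved. One numeric check before handing in.

```bash
python3 - <<'E'
from h import *
import pickle
s=pickle.load(open('pics/w13.pkl','rb'));pose=campose('wrist',s)
p=cv2.imread('pics/w13.png').astype(int)
m=((p.min(2)>120)&((p.max(2)-p.min(2))<35)).astype(np.uint8);r=np.zeros_like(m);r[50:108,285:345]=1
n,l,st,ce=cv2.connectedComponentsWithStats(m*r);i=1+np.argmax(st[1:,4])
print(ce[i],st[i],'seated knob z.178',onplane('wrist',[ce[i]],.178,pose),'rim was .4902 -.2959')
f=lambda x,y:(180+x/5.4-.4,110+y/5.4-.4)
print('scene knob',onplane('scene',[f(247,211)],.178),'scene rim .4919 -.2937')
print(manip.sense()['time'],onplane('scene',[(430,273),(414,300)],.083))
E
```

```text
[314.55246377  79.44231884] [ 292   55   46   49 1725] seated knob z.178 [[ 0.49067039 -0.29659443  0.178     ]] rim was .4902 -.2959
scene knob [[ 0.49309653 -0.29378345  0.178     ]] scene rim .4919 -.2937
28.2833 [[0.48856984 0.26773967 0.083     ]
 [0.57291109 0.27729367 0.083     ]]
```

The knob is within about 1 mm of the rim axis in both views at the seated height, so the stopper is upright and seated.

```bash
python3 -c "
from station import manip
print(manip.close_job())"
```

```text
the job is handed in; nothing more can be done
None
```

The job is handed in at about 28 s of the 69 s allowed; the station gave no verdict. I squeezed the stoppers left to right: the left one closed to 30 mm (soft), while the middle and right ones stopped at about 41 mm (hard).

- **Hard stoppers:** I put the right one, then the middle one, in the tray. Both are standing upright about 45 mm either side of its centre.
- **Soft stopper:** I kept it squeezed, lowered it into the decanter until about 7 N showed on the rim at the predicted height, then released it.

**Last checks:** the seated stopper's knob, computed at the fully seated height, lies within about 1 mm of the mouth axis in both the wrist and scene views. The arm is clear, and nothing else looked moved in the scene picture.

**Disagreement:** the scene and top cameras differed by up to about 7 mm in absolute position (calibration offset). I relied on the wrist view and on comparisons within a single view.

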